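Start the ultrasonic cleaner on a basket of rings

TASK

Stand the dipping basket of rings flat on the floor of the ultrasonic cleaner's tank and let go of it, then shut the lid all the way. Only then start the cleaner: push the large round button fully down and let it come back up. Do not press the small button, and leave the other things on the bench where they are.

Things in the scene. Friction and masses are not known exactly. Their poses are not given: they have to be found in the camera images.
- cleaner: Ultrasonic cleaner, fixed: open steel tank 136 (x) x 180 (y) x 120 mm high, walls and floor 10 mm thick. Origin: centre of the tank's underside, on the bench. A grey ledge 85 mm high with the two buttons adjoins its -x side (x -138 to -68 mm, full length in y). The lid is hinged on the +x rim. Its +x points roughly to the robot's right, its +y away from the robot.
- lid (a joint): Angle of the flat steel lid (136 x 180 x 8 mm): 0 shut on the rim, pi/2 upright, up to 1.9 leaning back. It starts open and its stiff hinge (about 0.22 N m of friction) keeps it at any angle, so it must be pushed all the way.
- lid_hinge (a point): Point on the lid's hinge axis, in the middle of the +x rim, 120 mm above the bench, level with the lid's underside. The axis runs along the cleaner's y; the lid reaches 136 mm from it.
- lid_handle (a point): Grip point of the black knob on the lid's outer face (28 mm in diameter, 43 mm tall, its axis 30 mm from the lid's free edge, midway along y); this point is 35 mm out from the lid's outer face.
- start (a joint): Travel of the large start button: 0 released, 0.008 m fully down. A spring pushes it up (6 N when fully down).
- start_top (a point): Centre of the top face of the large start button, a plain steel disc 38 mm in diameter in a black collar 54 mm across, on the ledge, 104 mm to -x and 35 mm to +y of the tank's centre; it stands about 109 mm above the bench when released and is pressed straight down.
- drain (a joint): Travel of the small button, 0 released, 0.006 m fully down. Not to be pressed.
- drain_top (a point): Centre of the top face of the small button, a steel disc 20 mm in diameter in a 36 mm collar on the same ledge, 80 mm from the start button.
- basket: Loose slotted steel basket holding silver rings, 104 (x) x 76 (y) mm, walls 40 mm high. Stirrup handle: a level bar 10 mm thick along the basket's y (y -36 to 36 mm, x = 0), its axis 85 mm above the underside, with an upright at each end; overall height 90 mm. Origin: centre of the underside; z up. About 0.25 kg.
- charcoal: Loose black charcoal block 110 x 65 x 32 mm; origin at the centre of its underside. Leave alone.
- block: Loose square steel bench block 85 x 85 x 22 mm; origin at the centre of its underside. Leave alone.
- jar: Loose glass jar with a white cap, 72 mm in diameter, 95 mm tall; origin at the centre of its underside. Leave alone.
- bottle: Loose white plastic bottle with a black cap, 56 mm in diameter, 150 mm tall, standing close by the ledge's far end; origin at the centre of its underside. Leave alone.
- hammer: Loose hammer 240 mm long lying along its x, wooden handle to -x; origin on the bench under its middle. Leave alone.
- pliers: Loose pliers 140 mm long, 12 mm thick, lying along their x; origin on the bench under the middle. Leave alone.
- torch: Hand torch, a steel can 56 mm in diameter and 95 mm tall with a black head and brass nozzle (137 mm overall), standing on the white soldering board; origin at the centre of its underside. Leave alone.
Not all that is in view belongs to the job. What is shaped like the basket but purple or red is not meant.

How it is judged:
By the outcome, as a careful person would: the job done as asked, in the order asked, and still so for the second after the job is handed in, with the robot touching nothing.
It also fails if it takes over 61 s, if anything falls off the work surface, if the arm or the gripper's body presses on something with over 40 N, if the wrist force passes 120 N, or if a joint passes its speed limit or range.

ROBOT

A 6-joint arm with a two-finger parallel gripper is mounted at the origin on the work surface. World frame = base frame: x ahead of the robot, y to its left, z up, the work surface at z = 0. Lengths are in m, angles in rad, forces in N, time in s.
With the tool pointing down it reaches from about 0.375 to 0.925 m from the base axis. Payload 5.7 kg.
Tool frame: the origin (TCP) lies midway between the tips of the shut fingers; the grasp point (between the pads) lies 19 mm behind it; z points along the fingers, y is the line along which they close (so a half turn about z gives the same grasp; the last joint's range is limited). The gripper opens to 88 mm and grips with 3 to 60 N. Pads are 20 mm wide; open, the fingers measure 115 mm over their backs; the gripper's body (75 mm by 178 mm) begins 61 mm behind the grasp point.
Start: joints at [-1.237, 0.359, 1.51, -0, 1.272, -0.115], TCP at [0.26, -0.541, 0.223] pointing down, gripper open.
Joint ranges: [-2.97, 2.97], [-1.01, 2.36], [0.21, 2.38], [-0.96, 4.11], [0.2, 2.71], [-2.98, 2.98]. Speed limits (rad/s): [2.39, 2.39, 3.14, 3.14, 3.14, 3.14].

INTERFACE

Orientations are given as a rotation vector (axis times angle).
In Python, from rig import observe, snapshot, hand_in gives the robot as it stands.
- The arm moves only by the tool jog_arm, never from a script. Its argument "series" is one flat list of numbers, 7 for each row, row after row: the turn, a rotation vector about the tool's x, y, z in degrees, then the shift along the tool's x, y, z in mm, then the finger opening in mm, from 0 to 87.8. In form: [rx, ry, rz, dx, dy, dz, fingers, rx, ry, rz, dx, dy, dz, fingers, ...]. A call has exactly 5 rows; each row is the pose to reach, as a shift and turn from the pose commanded when the call began, along the tool's axes at that moment; what a row does not reach only later rows make up. A row lasts 1/8 s, in which the tool goes at most 62.5 mm and 10.7 degrees, less where a joint would pass 70% of its speed; a pose out of reach is approached as far as the arm can. A call with a gripper value outside its range is refused whole. The fingers move at their own pace and stop on an object; the grip force is fixed at half the most. Time passes only in rows, so rows that repeat a pose let the fingers close, or fill a call up. It gives the time, the measured TCP pose, the force, the opening and the grip force at its end, in the units of the state.
- observe(): the state, without advancing time (a new reading comes with each control period).
- snapshot(name): name is "scene" or "top" or "wrist"; returns a dict with "img" (400x640x3 uint8, blue, green, red), "vfov" (degrees; the focal length in pixels is half the picture's height over the tangent of half this angle, whatever the lens; pixels are square), "cx", "cy" (the principal point, pixels), "rvec" (rotation vector, rad) and "tvec" (3), from world to camera coordinates, as OpenCV has them; the wrist camera has in their place "tool_from_camera" (4x4, takes a point from camera to tool coordinates, whose origin is the TCP and whose axes are the flange's). Camera axes: x right, y down, z forward; pixel columns grow to the right and rows downward; lengths in m; the calibration is good to about 2 mm. The wrist camera is an equidistant fisheye: a pixel r from the principal point sees the ray r / f radians off the axis. A picture is of the moment at which its call begins: read the wrist's pose just before it. There is no depth.
- hand_in(): hands the job in; it is judged then, once.
The state is a dict: "t": time; "joints": joint angles; "joint_velocities": joint speeds; "tau": joint torques, N m; "tcp_pos": TCP position; "ee_rot": TCP orientation; "contact_force": force on the tool from outside, world axes, zero at the start; "moment": the same for the moment, N m; "width": finger opening in m; "finger_force": force on a finger pad.
Only numpy, scipy, OpenCV 4.12 (cv2) and the standard library are available. Lean on these libraries where they do the work, as an engineer would, in place of code of your own. Each camera call takes 0.05 s, during which the arm holds its last target. There are 200 camera calls.

## Working session

There is one attempt and no reset: what is moved stays moved. The work goes in short steps, Python scripts to look and compute and a tool call to move; the robot and the scene stay as the last step left them, time stands still between calls to the robot, and variables do not carry over. Pictures are saved under pics/ and viewed, at most 10 in all, crops included, and the job is handed in when it is done.

Besides the shell and the picture viewer there is one more tool, called after "Emit:" as name(argument=value, ...) on one line, values as JSON. jog_arm: Moves the arm, as the interface text tells. Its arguments: {"type":"object","properties":{"series":{"type":"array"}},"required":["series"]}

```bash
mkdir -p pics
cat > h.py <<'E'
import numpy as np, cv2
from rig import observe, snapshot
def save(s,n): cv2.imwrite(f'pics/{n}.png',s['img'])
def ray(s,u,v,st=None):
    f=200/np.tan(np.radians(s['vfov'])/2); x=np.array([u-s['cx'],v-s['cy']])
    if 'rvec' in s:
        R=cv2.Rodrigues(np.array(s['rvec'],float))[0]; d=R.T@np.array([x[0]/f,x[1]/f,1]); return -R.T@np.array(s['tvec'],float).ravel(), d/np.linalg.norm(d)
    r=np.linalg.norm(x)+1e-9; th=r/f; d=np.r_[x/r*np.sin(th),np.cos(th)]
    T=np.array(s['tool_from_camera']); R=cv2.Rodrigues(np.array(st['ee_rot'],float))[0]
    return np.array(st['tcp_pos'])+R@T[:3,3], R@T[:3,:3]@d
def onz(s,u,v,z,st=None):
    o,d=ray(s,u,v,st); return (o+d*(z-o[2])/d[2]).round(4)
def tri(*rays):
    A=sum(np.eye(3)-np.outer(d,d) for o,d in rays); b=sum((np.eye(3)-np.outer(d,d))@o for o,d in rays); return np.linalg.solve(A,b).round(4)
E
python3 - <<'E'
from h import *
import pickle
st=observe(); print(st)
D={n:snapshot(n) for n in('scene','top')}
pickle.dump(D,open('d0.pkl','wb'))
cv2.imwrite('pics/a.png',D['scene']['img']);cv2.imwrite('pics/b.png',D['top']['img'])
for n in D: print(n,ray(D[n],320,200))
E
```

```text
{'t': 0.0, 'joints': array([-1.23707749e+00,  3.59526741e-01,  1.51143711e+00, -9.87555795e-06,
        1.27252795e+00, -1.15088234e-01]), 'joint_velocities': array([ 1.45624342e-03, -2.68210631e-03, -5.67294403e-05,  2.45164913e-05,
       -1.42042746e-04, -4.96720570e-04]), 'tau': array([ 9.38518970e-04, -5.15370798e+01, -2.70723206e+01,  6.74476242e-02,
        3.48946487e-02, -1.02793244e-04]), 'tcp_pos': array([ 0.26009684, -0.53990614,  0.2217949 ]), 'ee_rot': array([-3.06098302e+00, -6.98667165e-01,  3.39988275e-04]), 'contact_force': array([ 0.68242791, -0.20912472,  0.81375616]), 'moment': array([ 0.00591958, -0.00625766, -0.03061176]), 'finger_force': 0.0, 'width': 0.0876472250247619}
scene (array([1.0314414 , 0.71472431, 0.71010982]), array([-0.47146005, -0.70268075, -0.53288384]))
top (array([ 0.41401345, -0.05684121,  1.22896109]), array([ 0.122473  ,  0.00179609, -0.99247022]))
```

View pics/a.png

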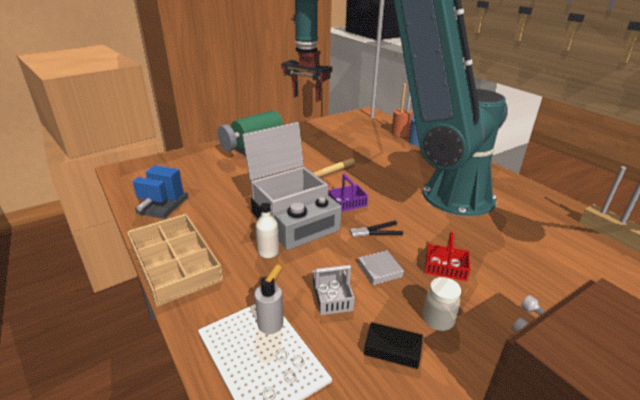

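View pics/b.png

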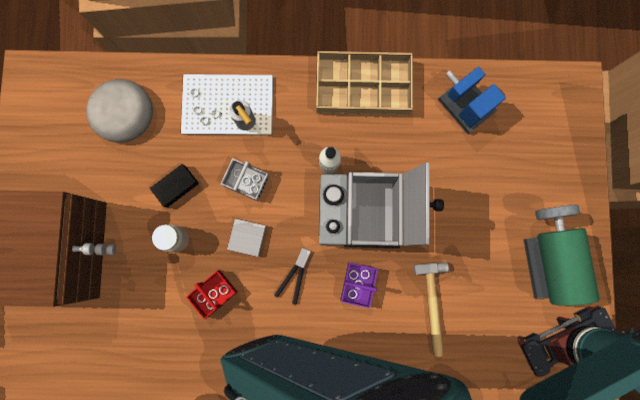

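The scene view shows the steel basket near (333,290), the cleaner near (300,200) and the bottle at (267,235). In the top view the basket is near (245,180), start is at (334,194), drain at (333,226), and the lid's free edge is near x≈428. I'll enlarge both.

Run:
```python
import pickle,cv2,numpy as np
D=pickle.load(open('d0.pkl','rb'))
t=D['top']['img'];s=D['scene']['img']
a=cv2.resize(t[145:260,205:455],None,fx=3.2,fy=3.2,interpolation=2)[:300]
a=cv2.resize(t[145:255,210:450],(800,367),interpolation=2)
b=cv2.resize(s[255:325,300:370],(230,230),interpolation=2)
c=cv2.resize(s[120:250,240:350],None,fx=2.09,fy=2.09,interpolation=2)[:233]
c=cv2.resize(s[120:250,240:350],(195,230),interpolation=2)
o=np.zeros((600,800,3),np.uint8);o[:367]=a;o[368:598,:230]=b;o[368:598,240:435]=c
cv2.imwrite('pics/c.png',o)
```

```text
(no output)
```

View pics/c.png

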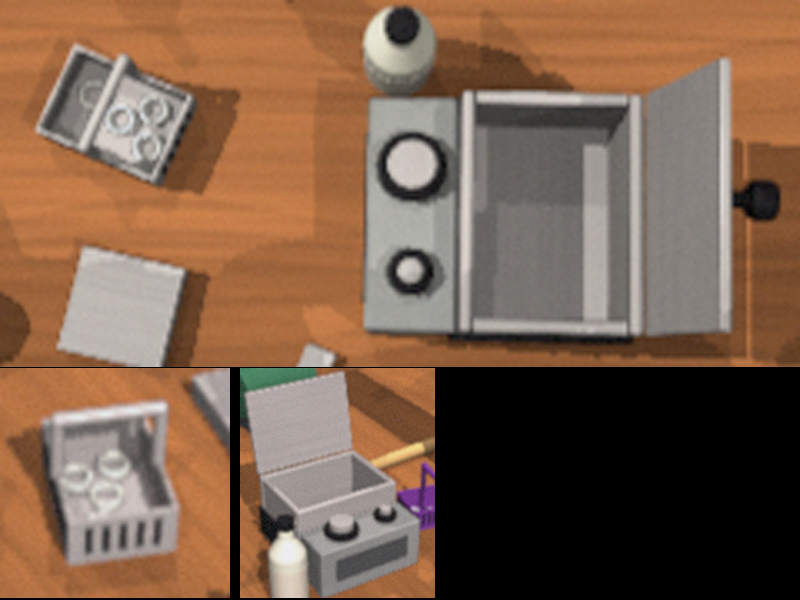

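The crop shows the handle bar running from (123,62) to (85,146), start at (412,165) and drain at (410,270). The tank rim corners are at (462,92), (640,97), (640,334) and (460,334), and the lid's free edge runs from (726,60) to (726,330).

Run:
```python
import pickle
from h import *
D=pickle.load(open('d0.pkl','rb'));T=D['top'];S=D['scene']
g=lambda u,v,z: onz(T,210+u*.3-.3,145+v*.2997-.3,z)
a,b=g(123,62,.09),g(85,146,.09); print('bar',a,b,(a+b)/2,np.linalg.norm(a-b))
r=[g(*p,.04) for p in((77,45),(195,97),(160,183),(38,130))]; print('basket',np.mean(r,0),r)
st,dr=g(412,165,.109),g(410,270,.1); print('start',st,'drain',dr)
c=[g(*p,.12) for p in((462,92),(640,97),(640,334),(460,334))]; print('tank',np.mean(c,0),c)
y=(c[0]-c[3]+c[1]-c[2])[:2]; print('ydir',np.degrees(np.arctan2(y[1],y[0])), np.degrees(np.arctan2(*(st-dr)[[1,0]])))
print('ledge',[g(*p,.085) for p in((371,98),(365,331))])
sx=lambda u,v:(240+u*110/195-.3,120+v*130/230-.3)
A=tri(ray(S,*sx(5,14)),ray(T,210+726*.3-.3,145+60*.2997-.3))
B=tri(ray(S,*sx(104,6)),ray(T,210+726*.3-.3,145+330*.2997-.3)); print('lid edge',A,B)
st=observe(); R=cv2.Rodrigues(st['ee_rot'])[0]; print(R.round(3))
print('knob', g(765,200,.23))
```

```text
bar [0.6455 0.1351 0.09  ] [0.5798 0.1616 0.09  ] [0.61265 0.14835 0.09   ] 0.07084306599802127
basket [0.6137   0.146375 0.04    ] [array([0.6687, 0.181 , 0.04  ]), array([0.6284, 0.0849, 0.04  ]), array([0.5586, 0.1104, 0.04  ]), array([0.5991, 0.2092, 0.04  ])]
start [ 0.5676 -0.0878  0.109 ] drain [ 0.4894 -0.0879  0.1   ]
tank [ 0.532275 -0.1906    0.12    ] [array([ 0.6218, -0.1239,  0.12  ]), array([ 0.6208, -0.2569,  0.12  ]), array([ 0.4446, -0.2568,  0.12  ]), array([ 0.4419, -0.1248,  0.12  ])]
ydir 0.12871818730057408 0.07326822030942728
ledge [array([ 0.6223, -0.056 ,  0.085 ]), array([ 0.4436, -0.055 ,  0.085 ])]
lid edge [ 0.6193 -0.2859  0.2722] [ 0.4435 -0.2883  0.2497]
[[ 0.901  0.434 -0.001]
 [ 0.434 -0.901  0.002]
 [ 0.    -0.002 -1.   ]]
knob [ 0.5323 -0.3205  0.23  ]
```

```bash
cat >> h.py <<'E'
from scipy.spatial.transform import Rotation as Ro
def goal(x,y,z,psi):
    "row for TCP at x,y,z pointing down, closing axis (tool y) at world angle psi deg"
    st=observe(); R=Ro.from_rotvec(st['ee_rot']); c,s=np.cos(np.radians(psi)),np.sin(np.radians(psi))
    G=Ro.from_matrix(np.array([[-s,c,0],[c,s,0],[0,0,-1]]))
    print((R.inv()*G).as_rotvec(degrees=True).round(1), (R.inv().apply(np.array([x,y,z])-st['tcp_pos'])*1000).round(1))
E
python3 - <<'E'
from h import *
goal(.613,.147,.4,67.7); goal(.40,-.27,.40,-10)
E
```

```text
[-0.00e+00 -1.00e-01 -1.32e+02] [ 616.  -466.1 -177.2]
[ -0.1  -0.1 -54.3] [ 243.2 -182.9 -177.7]
```

Emit:
jog_arm(series=[0, 0, -10, 20, -10, -60, 87, 0, 0, -20, 50, -40, -120, 87, 0, 0, -30, 95, -75, -165, 87, 0, 0, -40, 140, -108, -177, 87, 0, 0, -50, 187, -141, -177, 87])

```text
t: 0.72
tcp_pos: [0.3642, -0.3393, 0.4007]
ee_rot: [2.474, 1.932, 0.0]
contact_force: [1.1, 0.0, -0.1]
width: 0.0871
finger_force: 0.0
```

Run:
```python
from h import *
print(observe()['tcp_pos']);goal(.613,.147,.35,67.7)
```

```text
[ 0.36423319 -0.33930741  0.40068758]
[  0.1   0.2 -81.7] [532.2 123.4  50.1]
```

Emit:
jog_arm(series=[0, 0, -10, 55, 13, 0, 87, 0, 0, -20, 110, 26, 0, 87, 0, 0, -30, 165, 38, 0, 87, 0, 0, -40, 220, 51, 0, 87, 0, 0, -50, 275, 64, 0, 87])

```text
t: 1.35
tcp_pos: [0.4935, -0.0877, 0.3988]
ee_rot: [-1.425, -2.799, 0.0]
contact_force: [1.0, 0.1, -0.1]
width: 0.0868
finger_force: 0.0
```

Run:
```python
from h import *
print(observe()['tcp_pos']);goal(.613,.147,.25,67.7)
```

```text
[ 0.49353347 -0.08766012  0.39877594]
[ -0.   -0.  -31.7] [119.4 234.7 148.7]
```

Emit:
jog_arm(series=[0, 0, -8, 28, 54, 30, 87, 0, 0, -16, 56, 110, 60, 87, 0, 0, -24, 84, 165, 90, 87, 0, 0, -31.7, 112, 220, 120, 87, 0, 0, -31.7, 119, 234.7, 148, 87])

```text
t: 1.98
tcp_pos: [0.6156, 0.1467, 0.2504]
ee_rot: [0.61, 3.08, 0.001]
contact_force: [-0.0, -1.1, 0.8]
width: 0.0872
finger_force: 0.0
```

Run:
```python
from h import *
st=observe(); s=snapshot('wrist'); save(s,'d'); import pickle; pickle.dump((st,s),open('d1.pkl','wb'))
print(st['tcp_pos']);goal(.613,.147,.066,67.7)
```

```text
[0.6155626  0.14665857 0.25037368]
[-0.  -0.4 -0.1] [ -1.3  -2.9 177.9]
```

View pics/d.png

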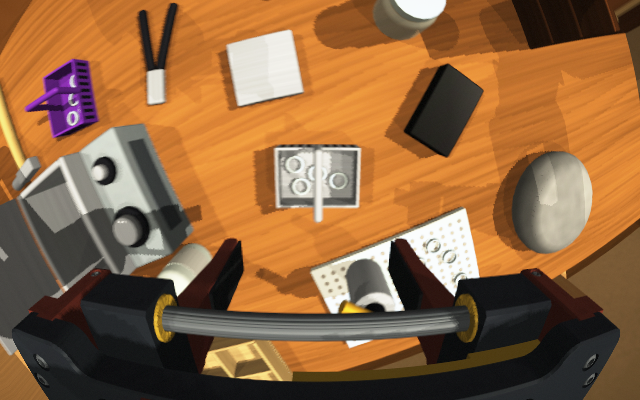

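The wrist view shows the handle bar running from (319,150) to (319,217), squared up to the fingers. The basket rim spans columns 276–361.

Run:
```python
from h import *
import pickle
st,s=pickle.load(open('d1.pkl','rb'))
a,b=onz(s,319,150,.09,st),onz(s,319,217,.09,st);print(a,b,(a+b)/2)
r=[onz(s,*p,.04,st) for p in((276,147),(361,148),(358,207),(276,207))];print(np.mean(r,0),r)
m=(a+b)/2;d=b-a;p=np.degrees(np.arctan2(d[1],d[0]))+90;print(p)
goal(m[0],m[1],.066,p)
```

```text
[0.5791 0.1666 0.09  ] [0.6474 0.1385 0.09  ] [0.61325 0.15255 0.09   ]
[0.615975 0.150525 0.04    ] [array([0.5613, 0.1184, 0.04  ]), array([0.6016, 0.2131, 0.04  ]), array([0.6704, 0.1833, 0.04  ]), array([0.6306, 0.0873, 0.04  ])]
67.63674395168033
[-0.  -0.4 -0.1] [  0.6   2.4 177.9]
```

Emit:
jog_arm(series=[0, 0, 0, 0.6, 2, 55, 87, 0, 0, 0, 0.6, 2, 110, 87, 0, 0, 0, 0.6, 2, 150, 87, 0, 0, 0, 0.6, 2, 178, 87, 0, 0, 0, 0.6, 2, 178, 40])

```text
t: 2.65
tcp_pos: [0.612, 0.1458, 0.0705]
ee_rot: [-0.614, -3.075, 0.003]
contact_force: [-0.8, 0.3, 0.7]
width: 0.0804
finger_force: 0.0
```

Emit:
jog_arm(series=[0, 0, 0, 0, 0, 0, 0, 0, 0, 0, 0, 0, 0, 0, 0, 0, 0, 0, 0, 0, 0, 0, 0, 0, 0, 0, 0, 0, 0, 0, 0, 0, 0, 0, 0])

```text
t: 3.28
tcp_pos: [0.6146, 0.1462, 0.0733]
ee_rot: [0.615, 3.08, 0.0]
contact_force: [-1.1, 0.2, -0.8]
width: 0.0306
finger_force: 0.0
```

Emit:
jog_arm(series=[0, 0, 0, 0, 0, 0, 0, 0, 0, 0, 0, 0, 0, 0, 0, 0, 0, 0, 0, 0, 0, 0, 0, 0, 0, 0, 0, 0, 0, 0, 0, 0, 0, 0, 0])

```text
t: 3.9
tcp_pos: [0.6147, 0.1464, 0.0732]
ee_rot: [0.615, 3.08, 0.001]
contact_force: [0.4, 1.7, 0.6]
width: 0.0091
finger_force: 30.0
```

Run:
```python
from h import *
for i in range(3):
  st=observe(); print(st['tcp_pos'],st['width'],st['finger_force'])
  if i<1: s=snapshot('wrist')
```

```text
[0.61473443 0.14644196 0.07318128] 0.009097525082580257 29.999020099639893
[0.6147225  0.14641007 0.07317535] 0.009369985562530908 29.999185502529144
[0.6147225  0.14641007 0.07317535] 0.009369985562530908 29.999185502529144
```

Emit:
jog_arm(series=[0, 0, 0, 0, 0, -30, 0, 0, 0, 0, 0, 0, -75, 0, 0, 0, 0, 0, 0, -125, 0, 0, 0, 0, 0, 0, -175, 0, 0, 0, 0, 0, 0, -200, 0])

```text
t: 4.58
tcp_pos: [0.6151, 0.146, 0.2759]
ee_rot: [0.615, 3.078, 0.001]
contact_force: [0.5, -0.0, -1.3]
width: 0.0089
finger_force: 30.0
```

Run:
```python
from h import *
st=observe(); print(st['tcp_pos'],st['width'],st['contact_force']);goal(.532,-.191,.27,0)
```

```text
[0.61510749 0.14597441 0.27586417] 0.00892355234236332 [ 0.53021075 -0.03497859 -1.34804492]
[ 0.1  0.1 67.4] [ -52.7 -343.1    5.7]
```

Emit:
jog_arm(series=[0, 0, 9, -7, -45, 0, 0, 0, 0, 18, -14, -90, 0, 0, 0, 0, 27, -21, -137, 0, 0, 0, 0, 36, -28, -183, 0, 0, 0, 0, 45, -36, -230, 0, 0])

```text
t: 5.2
tcp_pos: [0.558, -0.0814, 0.2724]
ee_rot: [-1.753, -2.605, 0.002]
contact_force: [0.4, 0.3, -1.9]
width: 0.0092
finger_force: 30.0
```

Run:
```python
from h import *
st=observe(); print(st['tcp_pos'],st['width'],st['contact_force']);goal(.532,-.191,.27,0)
```

```text
[ 0.55800795 -0.08137437  0.27243531] 0.009233053684913587 [ 0.39422629  0.33260359 -1.90561054]
[-0.1 -0.  22.1] [-91.8 -65.4   2.5]
```

Emit:
jog_arm(series=[0, 0, 9, -25, -18, 0, 0, 0, 0, 18, -50, -36, 0, 0, 0, 0, 22, -75, -53, 0, 0, 0, 0, 22, -92, -65, 2, 0, 0, 0, 22, -92, -65, 2, 0])

```text
t: 5.82
tcp_pos: [0.5337, -0.1907, 0.2704]
ee_rot: [-2.213, -2.228, 0.001]
contact_force: [-0.4, 0.5, -1.8]
width: 0.0094
finger_force: 30.0
```

Run:
```python
from h import *
import pickle
st=observe(); W=snapshot('wrist');T=snapshot('top'); print(st['tcp_pos'],st['width']);goal(.532,-.191,.27,0)
pickle.dump((st,W,T),open('d2.pkl','wb'))
o=np.zeros((600,800,3),np.uint8);o[:400,:640]=W['img'];o[400:,:380]=cv2.resize(T['img'][150:260,300:450],(380,279))[:200];cv2.imwrite('pics/e.png',o)
```

```text
[ 0.53366347 -0.19068366  0.27038445] 0.009397532573277353
[-0.  -0.1  0.4] [-1.8 -2.2  0.7]
```

View pics/e.png

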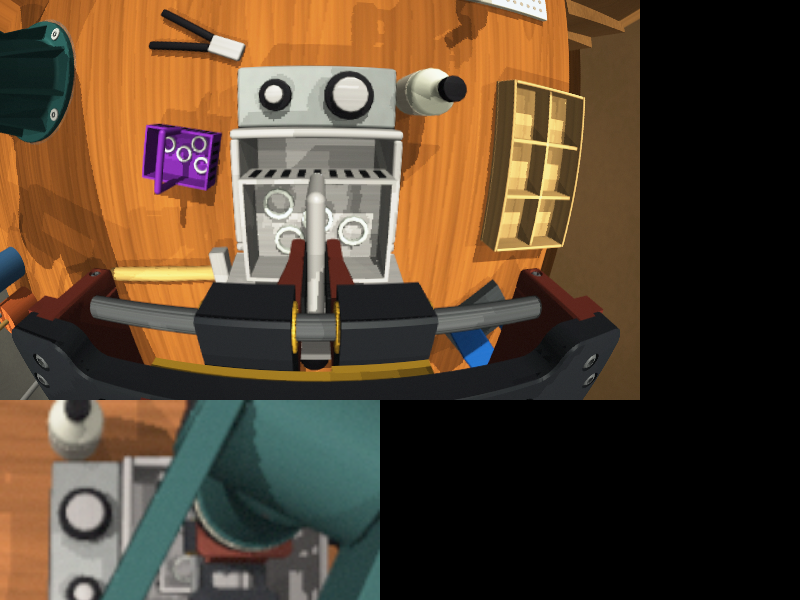

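The wrist view shows the basket hanging level. Its near rim corners are at (240,180) and (396,180), the tank's outer -x rim corners at (232,132) and (401,132), and start at (349,95).

Run:
```python
from h import *
import pickle
st,s,T=pickle.load(open('d2.pkl','rb'))
z=st['tcp_pos'][2]-.0732+.04
for p,h in(((240,180),z),((396,180),z),((388,282),z),((245,278),z),((232,132),.12),((401,132),.12),((349,94),.109),((275,93),.1)): print(p,onz(s,*p,h,st))
```

```text
(240, 180) [ 0.4846 -0.1525  0.2372]
(396, 180) [ 0.5874 -0.1519  0.2372]
(388, 282) [ 0.5888 -0.229   0.2372]
(245, 278) [ 0.4827 -0.2261  0.2372]
(232, 132) [ 0.4485 -0.1271  0.12  ]
(401, 132) [ 0.622 -0.126  0.12 ]
(349, 94) [ 0.5684 -0.0886  0.109 ]
(275, 93) [ 0.491  -0.0872  0.1   ]
```

Emit:
jog_arm(series=[0, 0, 0, -1, -1, 40, 0, 0, 0, 0, -1, -1, 80, 0, 0, 0, 0, -1, -1, 120, 0, 0, 0, 0, -1, -1, 155, 0, 0, 0, 0, -1, -1, 172, 0])

```text
t: 6.55
tcp_pos: [0.5326, -0.1891, 0.0972]
ee_rot: [-2.209, -2.229, 0.001]
contact_force: [0.3, 0.7, -1.1]
width: 0.0092
finger_force: 30.0
```

Emit:
jog_arm(series=[0, 0, 0, 0, 0, 4, 0, 0, 0, 0, 0, 0, 7, 0, 0, 0, 0, 0, 0, 10, 0, 0, 0, 0, 0, 0, 12, 0, 0, 0, 0, 0, 0, 13, 0])

```text
t: 7.18
tcp_pos: [0.5336, -0.1909, 0.0863]
ee_rot: [2.213, 2.229, 0.0]
contact_force: [0.0, -0.4, -2.6]
width: 0.0093
finger_force: 30.0
```

Another few mm to touch.

Emit:
jog_arm(series=[0, 0, 0, 0, 0, 1, 0, 0, 0, 0, 0, 0, 2, 0, 0, 0, 0, 0, 0, 3, 0, 0, 0, 0, 0, 0, 4, 0, 0, 0, 0, 0, 0, 4, 0])

```text
t: 7.8
tcp_pos: [0.5346, -0.1909, 0.0826]
ee_rot: [2.212, 2.228, 0.002]
contact_force: [2.5, 1.0, 4.4]
width: 0.009
finger_force: 30.0
```

Emit:
jog_arm(series=[0, 0, 0, 0, 0, 0, 50, 0, 0, 0, 0, 0, 0, 50, 0, 0, 0, 0, 0, 0, 50, 0, 0, 0, 0, 0, 0, 50, 0, 0, 0, 0, 0, 0, 50])

```text
t: 8.43
tcp_pos: [0.5333, -0.1908, 0.0819]
ee_rot: [-2.213, -2.229, 0.0]
contact_force: [1.2, -0.7, -0.3]
width: 0.0496
finger_force: 0.0
```

Emit:
jog_arm(series=[0, 0, 0, 0, 0, -30, 50, 0, 0, 0, 0, 0, -80, 50, 0, 0, 0, 0, 0, -140, 50, 0, 0, 0, 0, 0, -200, 50, 0, 0, 0, 0, 0, -240, 50])

```text
t: 9.05
tcp_pos: [0.534, -0.1911, 0.3253]
ee_rot: [2.211, 2.227, 0.002]
contact_force: [0.0, -1.5, -0.6]
width: 0.0502
finger_force: 0.0
```

Run:
```python
from h import *
st=observe(); W=snapshot('wrist'); print(st['tcp_pos'],st['width']);save(W,'f')
```

```text
[ 0.53398595 -0.19105957  0.32534443] 0.05023671286696417
```

View pics/f.png

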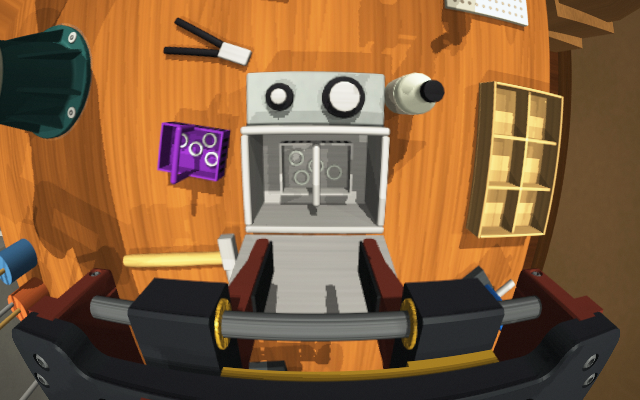

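The basket sits flat and square on the tank floor (rim about 280–352, 145–195). The lid behind it is clear.

Run:
```python
from h import *
print(np.array(snapshot('wrist')['tool_from_camera']).round(3))
goal(.588,-.345,.325,0)
for th in (1.9,1.78,1.6,1.4,1.2,1,.8,.6,.4,.2,.1,0):
    r=.11;print(th,round(-.259+r*np.cos(th)-.008*np.sin(th)-.010,3),round(.12+r*np.sin(th)+.008*np.cos(th),3))
```

```text
[[-0.001 -0.956 -0.292  0.081]
 [ 1.    -0.001  0.001  0.001]
 [-0.001 -0.292  0.956 -0.162]
 [ 0.     0.     0.     1.   ]]
[0.5 0.2 0.4] [-153.4   51.     3.6]
1.9 -0.312 0.222
1.78 -0.3 0.226
1.6 -0.28 0.23
1.4 -0.258 0.23
1.2 -0.237 0.225
1 -0.216 0.217
0.8 -0.198 0.204
0.6 -0.183 0.189
0.4 -0.171 0.17
0.2 -0.163 0.15
0.1 -0.16 0.139
0 -0.159 0.128
```

Emit:
jog_arm(series=[0, 0, 0, -30, 15, 0, 0, 0, 0, 0, -70, 35, 0, 0, 0, 0, 0, -110, 54, 0, 0, 0, 0, 0, -150, 54, 0, 0, 0, 0, 0, -154, 54, 0, 0])

```text
t: 9.78
tcp_pos: [0.5878, -0.3466, 0.3196]
ee_rot: [-2.214, -2.225, 0.002]
contact_force: [0.1, 0.6, 0.1]
width: 0.0036
finger_force: 0.0
```

Emit:
jog_arm(series=[0, 0, 0, 0, 0, 40, 0, 0, 0, 0, 0, 0, 75, 0, 0, 0, 0, 0, 0, 90, 0, 0, 0, 0, 0, 0, 92, 0, 0, 0, 0, 0, 0, 92, 0])

```text
t: 10.4
tcp_pos: [0.5892, -0.3445, 0.2312]
ee_rot: [2.212, 2.229, 0.001]
contact_force: [-0.6, -0.3, 0.4]
width: 0.0003
finger_force: 0.0
```

Emit:
jog_arm(series=[0, 0, 0, 15, 0, 0, 0, 0, 0, 0, 30, 0, 0, 0, 0, 0, 0, 45, 0, 0, 0, 0, 0, 0, 60, 0, 0, 0, 0, 0, 0, 75, 0, 0, 0])

```text
t: 11.02
tcp_pos: [0.5884, -0.2687, 0.2305]
ee_rot: [2.212, 2.229, 0.0]
contact_force: [0.4, -2.4, 1.0]
width: 0.0005
finger_force: 1.2
```

Run:
```python
from h import *
for p in ((.588,-.237,.225),(.588,-.216,.215),(.588,-.183,.187),(.588,-.16,.139),(.588,-.159,.128)): goal(*p,0)
```

```text
[0.1 0.1 0.4] [31.7 -0.2  5.5]
[0.1 0.1 0.4] [52.7 -0.  15.5]
[0.1 0.1 0.4] [85.7  0.2 43.4]
[0.1 0.1 0.4] [108.7   0.3  91.4]
[0.1 0.1 0.4] [109.8   0.3 102.4]
```

Emit:
jog_arm(series=[0, 0, 0, 15, 0, 2, 0, 0, 0, 0, 32, 0, 5, 0, 0, 0, 0, 45, 0, 11, 0, 0, 0, 0, 58, 0, 19, 0, 0, 0, 0, 70, 0, 28, 0])

```text
t: 11.65
tcp_pos: [0.5874, -0.1983, 0.2012]
ee_rot: [-2.213, -2.229, -0.0]
contact_force: [0.9, -1.3, 1.0]
width: 0.0003
finger_force: 0.7
```

Emit:
jog_arm(series=[0, 0, 0, 8, 0, 8, 0, 0, 0, 0, 16, 0, 17, 0, 0, 0, 0, 23, 0, 27, 0, 0, 0, 0, 28, 0, 36, 0, 0, 0, 0, 32, 0, 45, 0])

```text
t: 12.28
tcp_pos: [0.587, -0.1672, 0.1562]
ee_rot: [-2.213, -2.229, 0.0]
contact_force: [-0.9, -1.7, 0.2]
width: 0.0008
finger_force: 0.4
```

Run:
```python
from h import *
print(observe()['tcp_pos'],observe()['contact_force'])
for p in ((.588,-.162,.150),(.588,-.16,.139),(.588,-.159,.128)): goal(*p,0)
```

```text
[ 0.5869922  -0.16716574  0.15623743] [-0.86436469 -1.73931707  0.19906875]
[-0.  -0.   0.4] [5.2 1.  6.2]
[-0.  -0.   0.4] [ 7.2  1.1 17.2]
[-0.  -0.   0.4] [ 8.2  1.1 28.2]
```

Emit:
jog_arm(series=[0, 0, 0, 5, 0, 7, 0, 0, 0, 0, 7, 0, 14, 0, 0, 0, 0, 8, 0, 20, 0, 0, 0, 0, 8, 0, 24, 0, 0, 0, 0, 8, 0, 27, 0])

```text
t: 12.9
tcp_pos: [0.5872, -0.1593, 0.1298]
ee_rot: [-2.213, -2.229, -0.0]
contact_force: [-0.5, 1.1, 0.9]
width: 0.0009
finger_force: 0.4
```

Emit:
jog_arm(series=[0, 0, 0, 0, 0, 1, 0, 0, 0, 0, 0, 0, 2, 0, 0, 0, 0, 0, 0, 3, 0, 0, 0, 0, 0, 0, 4, 0, 0, 0, 0, 0, 0, 4, 0])

```text
t: 13.52
tcp_pos: [0.5873, -0.1594, 0.1287]
ee_rot: [2.213, 2.229, 0.001]
contact_force: [-7.1, 2.7, 18.5]
width: 0.0007
finger_force: 9.3
```

Emit:
jog_arm(series=[0, 0, 0, 0, 0, -20, 0, 0, 0, 0, 0, 0, -45, 0, 0, 0, 0, 30, -8, -45, 0, 0, 0, 0, 60, -18, -45, 0, 0, 0, 0, 72, -19, -45, 0])

```text
t: 14.15
tcp_pos: [0.567, -0.0864, 0.1712]
ee_rot: [-2.212, -2.23, 0.0]
contact_force: [0.5, -0.7, -0.1]
width: 0.0004
finger_force: 0.0
```

Run:
```python
from h import *
st=observe(); W=snapshot('wrist'); S=snapshot('scene')
o=np.zeros((600,800,3),np.uint8);o[:400,:640]=W['img'];o[400:,:280]=cv2.resize(S['img'][150:250,230:370],(280,200));cv2.imwrite('pics/g.png',o)
print(st['tcp_pos']);goal(.568,-.088,.112,0)
```

```text
[ 0.56698202 -0.08639305  0.17116639]
[0.  0.  0.5] [-1.1  0.1 59.2]
```

View pics/g.png

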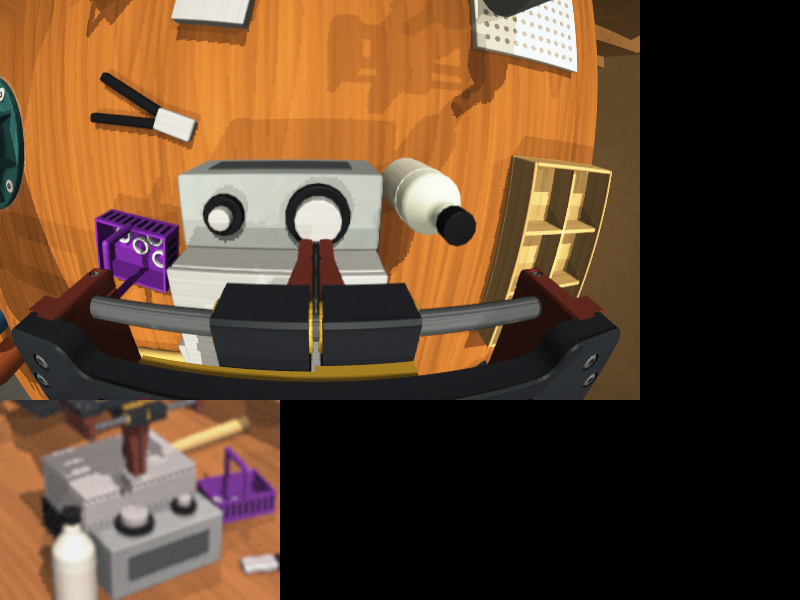

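The start disc is under the fingers at (318,218), and the drain at (222,218) is well clear. The lid looks flat on the rim. Pressing now.

Emit:
jog_arm(series=[0, 0, 0, -1, 0, 30, 0, 0, 0, 0, -1, 0, 50, 0, 0, 0, 0, -1, 0, 60, 0, 0, 0, 0, -1, 0, 66, 0, 0, 0, 0, -1, 0, 70, 0])

```text
t: 14.88
tcp_pos: [0.5678, -0.0894, 0.1015]
ee_rot: [2.213, 2.229, -0.001]
contact_force: [-3.4, -1.7, 5.4]
width: 0.0006
finger_force: 2.9
```

Emit:
jog_arm(series=[0, 0, 0, 0, 0, 1, 0, 0, 0, 0, 0, 0, 2, 0, 0, 0, 0, 0, 0, 3, 0, 0, 0, 0, 0, 0, 3, 0, 0, 0, 0, 0, 0, 3, 0])

```text
t: 15.5
tcp_pos: [0.568, -0.0894, 0.1011]
ee_rot: [2.211, 2.228, -0.0]
contact_force: [-8.6, -1.4, 22.0]
width: 0.0005
finger_force: 11.2
```

Force rose to 22 N against the stop, so the button is fully down. Retracting now.

Emit:
jog_arm(series=[0, 0, 0, 0, 0, -20, 0, 0, 0, 0, 0, 0, -60, 0, 0, 0, 0, 0, 0, -120, 0, 0, 0, 0, 0, 0, -180, 0, 0, 0, 0, 0, 0, -220, 0])

```text
t: 16.12
tcp_pos: [0.5689, -0.0887, 0.322]
ee_rot: [2.21, 2.227, 0.005]
contact_force: [0.8, -0.1, -0.5]
width: 0.0006
finger_force: 0.0
```

Emit:
jog_arm(series=[0, 0, 0, 40, -40, 0, 0, 0, 0, 0, 20, -80, 0, 0, 0, 0, 0, 20, -120, 0, 0, 0, 0, 0, 20, -120, 0, 0, 0, 0, 0, 20, -120, 0, 0])

```text
t: 16.75
tcp_pos: [0.4486, -0.0696, 0.3187]
ee_rot: [2.212, 2.228, 0.002]
contact_force: [0.2, -0.7, 0.5]
width: 0.0005
finger_force: 0.0
```

Run:
```python
from h import *
W=snapshot('wrist'); S=snapshot('scene')
o=np.zeros((600,800,3),np.uint8);o[:360,:640]=W['img'][:360];o[360:,:336]=cv2.resize(S['img'][150:250,230:370],(336,240),interpolation=2);cv2.imwrite('pics/h.png',o)
print(observe()['tcp_pos'])
```

```text
[ 0.44889236 -0.06958158  0.31834359]
```

View pics/h.png

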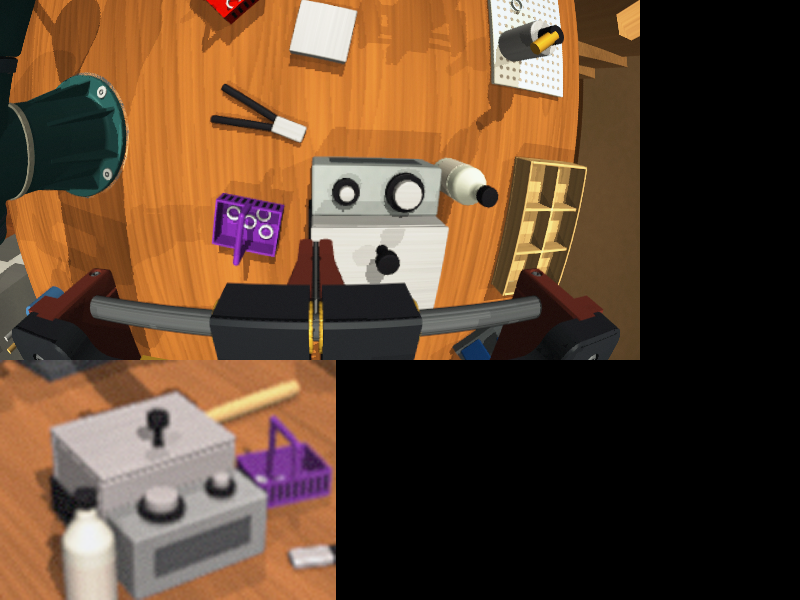

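The lid lies flat on the rim with its knob at (387,262). Start at (404,195) is back up, and the rest of the bench is undisturbed.

```bash
python3 -c "
from rig import hand_in
print(hand_in())"
```

```text
the job is handed in; nothing more can be done
None
```

The basket stands flat on the tank floor, the lid was then shut, and the start button was pressed fully and came back up; the job was handed in at about 17 s with no verdict returned.

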